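# Tighten the flange nut of a stone-polishing lap with a pin spanner

## Task

The round nut that holds the polishing disc on the bench lap is loose. Take the two-pin spanner from its wooden rest, feel gently for the nut's two holes until both pins are fully in, turn the nut clockwise just until it comes up solid against its stop, without forcing anything, and put the spanner back upright on its rest, pins down in the slot. Leave the other things on the bench alone.

Things in the scene. Friction and masses are not known exactly. Their poses are not given: they have to be found in the camera images.
- lap: bench lap, fixed: grey drum 176 mm across, 105 mm high; a 60 mm wide, 59 mm high switch box stands out to 118 mm from the axis on its -x side. On the drum a polishing disc, 148 mm across, top 118 mm above the table, and on that the steel round nut, 62 mm across, 14 mm thick. Origin: centre of the underside, on the table; z up; the nut's axis is the z axis.
- nut_axis (a point): point on the nut's axis in its flat top face, 132 mm above the table; axes those of the lap. Two blind holes, 9 mm across, 10 mm deep, opposite each other, centres 19 mm from the axis. Their direction is not measured: their line lies within 0.40 rad, either way, of the lap's y axis turned clockwise by the nut's joint value. Pins slid round on the face under light pressure find it.
- nut (a joint): rotation of the nut, rad, growing clockwise seen from above; 0 to 0.35 at the start, solid stop at 0.90 (tight). It stays where it is left; friction of 0.15 N m, to be overcome by the spanner. 0.3 to 0.5 N m is plenty at the stop; above about 0.9 N m the pins are strained.
- spanner: steel two-pin spanner, 0.25 to 0.42 kg. Origin: centre of the underside of its foot plate (60 mm along x, 26 along y, 8 thick); z up. Two 6 mm pins, tapered ends, hang 8 mm below the foot at x = +19 and -19 mm. Stem (34 mm along x, 12 along y) from 8 to 36 mm above the origin, cross handle (130 mm along x, 12 along y) from 36 to 50 mm. The same either way round.
- spanner_grip (a point): the point in the middle of the spanner, 34 mm above its origin, where it is well gripped across its 12 mm thickness (y). Axes those of the spanner.
- pin_a (a point): centre of the lower end of the pin at x = +19 mm, 8 mm below the foot.
- pin_b (a point): centre of the lower end of the pin at x = -19 mm, 8 mm below the foot.
- rest_slot (a point): middle of the slot of the wooden rest, at its top face, 30 mm above the table. The rest is a fixed block 110 mm along x, 80 mm along y; the slot is 51 mm along x, 15 mm along y, 16 mm deep. The spanner stands upright on the rest by its foot plate with both pins in the slot.
- chisel: bystander: graver with thin steel shaft and dark wooden handle, 170 mm, lying; to be left alone.
- wax_jar: bystander: jar of 56 mm across, 60 mm high; to be left alone.
- small_stone: bystander: rough pinkish stone about 58 mm long, 40 mm high; to be left alone.
- mallet: bystander: hammer, 220 mm, lying; to be left alone.
- brush: bystander: brush, 180 mm, lying; to be left alone.
- spare_disc: bystander: spare polishing disc, 110 mm across, 9 mm thick, lying; to be left alone.
- whetstone: bystander: whetstone 50 x 130 x 22 mm, lying; to be left alone.
Not all that is in view belongs to the job. What is shaped like the spanner but pink or yellow is not meant.

How it is judged:
By the outcome, as a careful person would: the job done as asked, in the order asked, and still so for the second after the job is handed in, with the robot touching nothing.
It also fails if it takes over 64 s, if anything falls off the work surface, if the arm or the gripper's body presses on something with over 40 N, if the wrist force passes 120 N, or if a joint passes its speed limit or range.

## Robot

A 6-joint arm with a two-finger parallel gripper is mounted at the origin on the work surface. World frame = base frame: x ahead of the robot, y to its left, z up, the work surface at z = 0. Lengths are in m, angles in rad, forces in N, time in s.
With the tool pointing down it reaches from about 0.275 to 0.85 m from the base axis. Payload 19 kg.
Tool frame: the origin (TCP) lies midway between the tips of the shut fingers; the grasp point (between the pads) lies 19 mm behind it; x points along the fingers, y is the direction in which the jaws open and shut, and the axes are right-handed (so a half turn about x gives the same grasp; the last joint's range is limited). The gripper opens to 85 mm and grips with 20 to 120 N. Pads are 22 mm wide; open, the fingers measure 114 mm over their backs; the gripper's body (76 mm by 85 mm) begins 54 mm behind the grasp point. The pads swing forward as they close: fully open they stand 13 mm farther back than shut.
Start: joints at [-1.381, 0.15, 1.437, -0, 1.554, -0.134], TCP at [0.183, -0.545, 0.231] pointing down, gripper open.
Joint ranges: [-2.8, 2.8], [-0.68, 2.1], [0.12, 2.68], [-1.39, 4.53], [0.16, 2.79], [-2.81, 2.81]. Speed limits (rad/s): [1.89, 1.89, 2.22, 3.01, 3.01, 3.01].

## Interface

Orientations are given as a unit quaternion [w, x, y, z].
In Python, from station import readout, imaging, order gives the robot as it stands. The module is installed in compiled form; this text tells all that it offers.
- The arm moves only by the tool play_rows, never from a script. Its argument "plan" is text: rows parted by semicolons, each of 7 numbers parted by spaces: the shift along the tool's x, y, z each as a share of 15 cm, from -1 to 1, then the turn, a rotation vector about the tool's x, y, z each as a share of 90 degrees, from -1 to 1, then the finger opening in mm, from 0 to 85.4. A call has 1 to 5 rows; each row shifts and turns the pose as measured when the row begins, along the tool's axes as they then stand; what a row does not reach is not made up. A row lasts 1/10 s, in which the tool goes at most 50 mm and 8.59 degrees, less where a joint would pass 70% of its speed; a pose out of reach is approached as far as the arm can. A call with a number of a shift or a turn outside -1 to 1 is refused whole. A call with a gripper value outside its range is refused whole. The fingers move at their own pace and stop on an object; the grip force is fixed at half the most. Time passes only in rows, so rows that do not move let the fingers close. It gives the time, the measured TCP pose, the force and the opening at its end, in the units of the state.
- readout.state(): the state, without advancing time (a new reading comes with each control period).
- imaging.grab_frame(name): name is "scene" or "top" or "wrist"; returns (picture, depth): 480x640x3 uint8, red, green, blue; 480x640 float32, m along the optical axis (not along the pixel's ray), 0 where there is no reading.
- imaging.camera_params(name): a dict with "fov_y" (degrees; the focal length in pixels is half the picture's height over the tangent of half this angle, whatever the lens; pixels are square), "cx", "cy" (the principal point, pixels), "rvec" (rotation vector, rad) and "tvec" (3), from world to camera coordinates, as OpenCV has them. Camera axes: x right, y down, z forward; pixel columns grow to the right and rows downward; lengths in m; the calibration is good to about 2 mm. A picture is of the moment at which its call begins: read the wrist's pose just before it. camera_params takes no time and is no camera call; for the wrist camera it gives the pose at the moment of the call.
- order.job_done(): hands the job in, once; it reports no verdict.
The state is a dict: "t": time; "q": joint angles; "dq": joint speeds; "joint_torque": joint torques, N m; "eef_pos": TCP position; "tcp_rot": TCP orientation; "contact_force": force on the tool from outside, world axes, zero at the start; "moment": the same for the moment, N m; "gripper_width": finger opening in m.
Only numpy, scipy, OpenCV 4.12 (cv2) and the standard library are available. Lean on these libraries where they do the work, as an engineer would, in place of code of your own. Each camera call takes 0.05 s, during which the arm holds its last target.

## Working session

There is one attempt and no reset: what is moved stays moved. The work goes in short steps, Python scripts to look and compute and a tool call to move; the robot and the scene stay as the last step left them, time stands still between calls to the robot, and variables do not carry over. Pictures are saved under pics/ and viewed, and the job is handed in when it is done.

Besides the shell and the picture viewer there is one more tool, called as name(argument=value, ...) on one line, values as JSON. play_rows: Moves the arm, as the interface text tells. Its arguments: {"type":"object","properties":{"plan":{"type":"string"}},"required":["plan"]}

```bash
mkdir -p pics
cat > h.py <<'E'
import numpy as np, cv2
from station import readout, imaging, order
from scipy.spatial.transform import Rotation as R
def K(p):
    f=240/np.tan(np.radians(p['fov_y'])/2)
    return f,p['cx'],p['cy']
def grab(n,fn=None):
    p=imaging.camera_params(n); im,d=imaging.grab_frame(n)
    if fn: cv2.imwrite('pics/'+fn,cv2.cvtColor(im,cv2.COLOR_RGB2BGR)); np.savez('pics/'+fn+'.npz',im=im,d=d,**{k:np.array(v) for k,v in p.items()})
    return im,d,p
def load(fn):
    z=np.load('pics/'+fn+'.npz'); return z['im'],z['d'],{k:z[k] for k in('fov_y','cx','cy','rvec','tvec')}
def ray(p,u,v):
    f,cx,cy=K(p); Rm=cv2.Rodrigues(np.array(p['rvec'],float))[0]; t=np.array(p['tvec'],float).ravel()
    d=Rm.T@np.array([(u-cx)/f,(v-cy)/f,1.]); o=-Rm.T@t
    return o,d
def onz(p,u,v,z):
    o,d=ray(p,u,v); return o+d*(z-o[2])/d[2]
def cloud(d,p):
    f,cx,cy=K(p); Rm=cv2.Rodrigues(np.array(p['rvec'],float))[0]; t=np.array(p['tvec'],float).ravel()
    v,u=np.mgrid[:480,:640]; P=np.stack([(u-cx)/f*d,(v-cy)/f*d,d],-1)-t
    return P@Rm
def proj(p,X):
    f,cx,cy=K(p); Rm=cv2.Rodrigues(np.array(p['rvec'],float))[0]; t=np.array(p['tvec'],float).ravel()
    c=Rm@np.array(X)+t; return np.array([c[0]/c[2]*f+cx,c[1]/c[2]*f+cy])
def st():
    s=readout.state(); 
    q=s['tcp_rot']; M=R.from_quat([q[1],q[2],q[3],q[0]]).as_matrix()
    return s,M
E
python3 - <<'E'
from h import *
s,M=st();print(s);print(M.round(3))
for n in('scene','top','wrist'):
    im,d,p=grab(n,n+'0.png'); print(n,p)
E
```

```text
{'t': 0.0, 'q': array([-1.38098680e+00,  1.50960747e-01,  1.43799580e+00, -1.96913107e-05,
        1.55380777e+00, -1.33973802e-01]), 'dq': array([-0.00160728, -0.00040697,  0.0001713 , -0.00086847, -0.00066741,
        0.00215805]), 'joint_torque': array([-4.58794209e-03, -7.13062692e+01, -5.70869458e+01, -3.93468499e-04,
        9.17818921e-03, -2.07086981e-05]), 'eef_pos': array([ 0.18288338, -0.54488884,  0.23070738]), 'tcp_rot': array([-0.11356152, -0.69784209, -0.1143893 ,  0.69787913]), 'contact_force': array([-0.60080356, -0.28866681, -0.00706708]), 'moment': array([-0.04151279, -0.00397958, -0.05346205]), 'gripper_width': 0.0855520309286052}
[[-0.     0.318 -0.948]
 [ 0.001 -0.948 -0.318]
 [-1.    -0.001 -0.   ]]
scene {'fov_y': 43.51310248912725, 'cx': 317.33140032248474, 'cy': 238.12761055161857, 'rvec': array([ 2.06967991,  0.87975603, -0.46650346]), 'tvec': array([-0.35368375, -0.16695636,  1.97954374])}
top {'fov_y': 44.14491990135305, 'cx': 323.702482706798, 'cy': 248.50271226615908, 'rvec': array([ 2.18102941, -2.12706759,  0.13317858]), 'tvec': array([-0.0437242 ,  0.56044471,  1.30714275])}
wrist {'fov_y': 66.48618430077904, 'cx': 315.8052978941365, 'cy': 240.9539929106293, 'rvec': array([-2.3480048 ,  1.68813658,  0.25093855]), 'tvec': array([-0.5743249 , -0.03878077,  0.3790926 ])}
```

View pics/scene0.png

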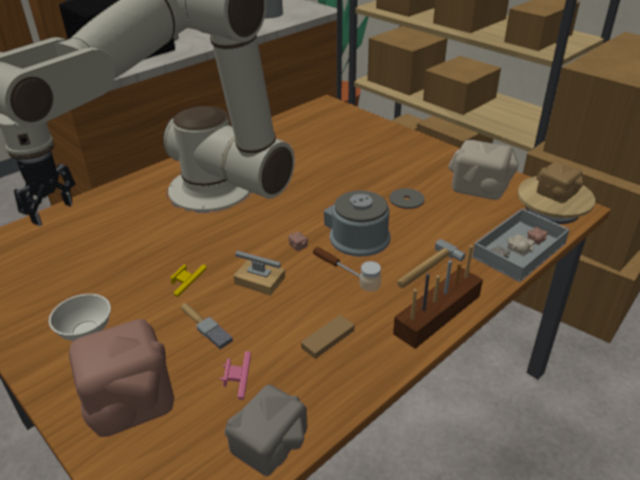

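View pics/top0.png

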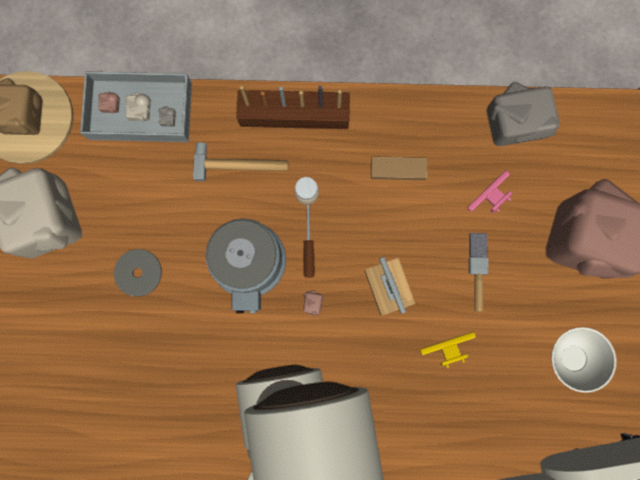

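View pics/wrist0.png

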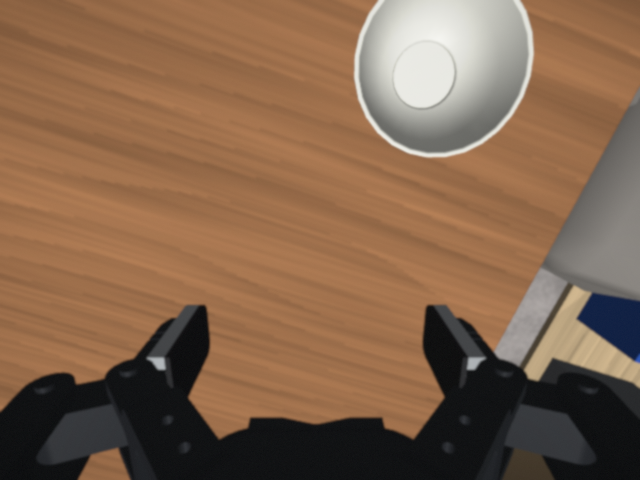

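The candidates in the top view are the grey spanner standing on the wooden rest at (392,285), a yellow one lying at (450,348) and a pink one lying at (490,192). I choose the grey one, and will check it and the nut in a close crop.

Run:
```python
from h import *
im,d,p=load('top0.png')
b=cv2.cvtColor(im,cv2.COLOR_RGB2BGR)
a=cv2.resize(b[245:325,350:430],(400,400),interpolation=cv2.INTER_CUBIC)
c=cv2.resize(b[210:310,190:290],(400,400),interpolation=cv2.INTER_CUBIC)
cv2.imwrite('pics/crop0.png',np.hstack([a,c]))
P=cloud(d,p)
print('table z',np.median(P[380:400,100:200,2]))
# spanner handle
sub=P[245:325,350:430]; Z=sub[...,2]
m=(Z>0.065)&(Z<0.1); Q=sub[m]; print('handle',m.sum(),Q.mean(0),np.median(Q[:,2]))
r=cv2.minAreaRect(Q[:,:2].astype(np.float32)); print(r)
w,V=np.linalg.eigh(np.cov(Q[:,:2].T)); print('ang x',np.degrees(np.arctan2(V[1,1],V[0,1])))
m=(Z>0.02)&(Z<0.034); Q=sub[m]; print('rest',m.sum(),cv2.minAreaRect(Q[:,:2].astype(np.float32)),np.median(Q[:,2]))
sub=P[200:320,190:300]; Z=sub[...,2]
for lo,hi in((.124,.145),(.110,.124),(.04,.07)):
    m=(Z>lo)&(Z<hi);Q=sub[m]; print(lo,m.sum(),cv2.minAreaRect(Q[:,:2].astype(np.float32)),cv2.minEnclosingCircle(Q[:,:2].astype(np.float32)),np.median(Q[:,2]))
```

```text
table z 0.0004436426637382065
handle 357 [ 0.47972234 -0.18055902  0.07920929] 0.0795581979504743
((0.48037484288215637, -0.18080559372901917), (0.12979575991630554, 0.012631496414542198), 22.625661849975586)
ang x -157.58959982260208
rest 1174 ((0.47984451055526733, -0.1801529973745346), (0.10979238897562027, 0.08071787655353546), 20.81250762939453) 0.02974758628284592
0.124 678 ((0.5435103178024292, 0.140118807554245), (0.1256570965051651, 0.10937672108411789), 20.846132278442383) ((0.536462128162384, 0.14537927508354187), 0.06885483860969543) 0.13170298717660414
0.11 3059 ((0.5357139706611633, 0.14599129557609558), (0.14636854827404022, 0.1461636871099472), 2.424729585647583) ((0.5367864966392517, 0.14596253633499146), 0.07463578134775162) 0.11812641016643648
0.04 624 ((0.47874313592910767, 0.10581161081790924), (0.06931833922863007, 0.1740572601556778), 47.55324935913086) ((0.4896725118160248, 0.11678849160671234), 0.08857672661542892) 0.058826648605450595
```

View pics/crop0.png

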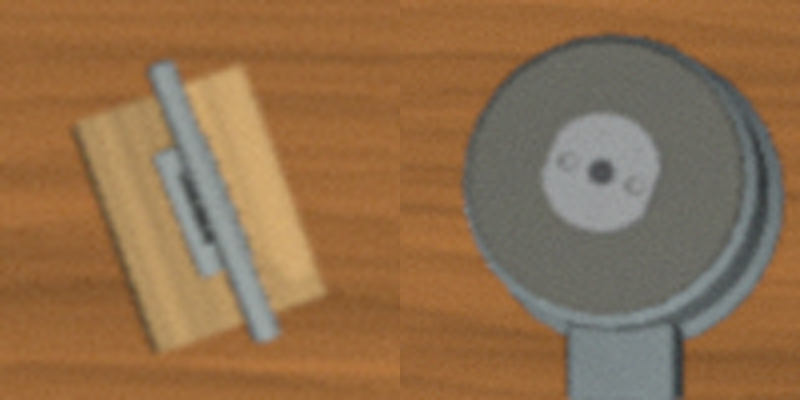

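The crop confirms the grey spanner upright on the rest. The nut's two holes show at about top (232,250) and (249,256). Next I measure the lap yaw and the hole line, and work out the approach.

```bash
cat >> h.py <<'E'
def go(target,yaw=None):
    """needed shift in tool axes (share of 15cm), turn about tool x share of 90deg; yaw = world angle of tool y (deg)"""
    s,M=st(); dp=np.array(target)-s['eef_pos']; c=M.T@dp/0.15
    print('t',round(s['t'],2),'pos',s['eef_pos'].round(4),'F',s['contact_force'].round(2),'M',s['moment'].round(3),'w',round(s['gripper_width']*1e3,1))
    y=np.degrees(np.arctan2(M[1,1],M[0,1])); print('tool-y yaw',y.round(2),'q6',s['q'][5].round(3),'tilt x',M[:,0].round(4))
    print('shift share',c.round(4),'dist',np.linalg.norm(dp).round(4))
    # rotation vector to desired
    if yaw is not None:
        a=np.radians(yaw); yv=np.array([np.cos(a),np.sin(a),0]); xv=np.array([0,0,-1.]); D=np.stack([xv,yv,np.cross(xv,yv)],1)
        rv=R.from_matrix(M.T@D).as_rotvec(); print('turn share',(rv/(np.pi/2)).round(4),'deg',np.degrees(rv).round(2))
E
python3 - <<'E'
from h import *
im,d,p=load('top0.png')
a=onz(p,232,250,.132);b=onz(p,248.75,256.25,.132);print(a,b,(a+b)/2,np.linalg.norm(a-b),np.degrees(np.arctan2(*(a-b)[[1,0]])))
P=cloud(d,p);sub=P[280:320,200:300];Z=sub[...,2];m=(Z>.05)&(Z<.065);Q=sub[m];print(cv2.minAreaRect(Q[:,:2].astype(np.float32)),Q.mean(0))
sub=P[210:300,195:285];Z=sub[...,2];m=(Z>.127)&(Z<.136)&(np.hypot(sub[...,0]-.5365,sub[...,1]-.1455)<.04);Q=sub[m];print('nut',cv2.minEnclosingCircle(Q[:,:2].astype(np.float32)),Q.mean(0))
go([.48,-.1805,.22],22.6-90)
E
```

```text
[0.54107933 0.16267288 0.132     ] [0.52873183 0.12688237 0.132     ] [0.53490558 0.14477763 0.132     ] 0.03786055255565835 70.96588687885405
((0.4443915784358978, 0.12447749823331833), (0.05500271916389465, 0.09916342794895172), 17.063461303710938) [0.43911403 0.13971433 0.0589705 ]
nut ((0.5360045433044434, 0.14658214151859283), 0.031626421958208084) [0.53584168 0.14572917 0.13174574]
t 0.15 pos [ 0.1829 -0.545   0.2308] F [-0.75 -0.69 -0.71] M [-0.024 -0.021  0.002] w 85.3
tool-y yaw -71.45 q6 -0.134 tilt x [-2.e-04  9.e-04 -1.e+00]
shift share [ 0.0741 -1.6731 -2.6509] dist 0.4703
turn share [-0.045  -0.0001  0.0006] deg [-4.05 -0.01  0.05]
```

play_rows(plan="0.007 -0.167 -0.265 -0.009 0 0 85;0.007 -0.167 -0.265 -0.009 0 0 85;0.007 -0.167 -0.265 -0.009 0 0 85;0.007 -0.167 -0.265 -0.009 0 0 85;0.007 -0.167 -0.265 -0.009 0 0 85")

```text
t: 0.65
eef_pos: [0.327, -0.3561, 0.2232]
tcp_rot: [-0.135, -0.693, -0.138, 0.694]
contact_force: [1.2, -0.1, 0.2]
gripper_width: 0.0851
```

play_rows(plan="0.007 -0.167 -0.265 0 0 0 85;0.007 -0.167 -0.265 0 0 0 85;0.007 -0.167 -0.265 0 0 0 85;0.007 -0.167 -0.265 0 0 0 85;0.007 -0.167 -0.265 0 0 0 85")

```text
t: 1.15
eef_pos: [0.4669, -0.1555, 0.2182]
tcp_rot: [-0.135, -0.694, -0.138, 0.694]
contact_force: [0.4, -1.6, 0.6]
gripper_width: 0.085
```

Run:
```python
from h import *
go([.48,-.1805,.22],22.6-90)
```

```text
t 1.15 pos [ 0.4669 -0.1555  0.2182] F [ 0.4  -1.6   0.56] M [ 0.03  -0.007  0.007] w 85.0
tool-y yaw -67.75 q6 0.703 tilt x [-0.0011  0.0031 -1.    ]
shift share [-0.0127  0.1871 -0.018 ] dist 0.0283
turn share [-0.0039 -0.0001  0.0021] deg [-0.35 -0.01  0.19]
```

play_rows(plan="-0.013 0.187 -0.018 -0.004 0 0.002 85;0 0 0 0 0 0 85")

```text
t: 1.35
eef_pos: [0.4838, -0.1734, 0.2198]
tcp_rot: [0.142, 0.693, 0.143, -0.692]
contact_force: [-0.7, 0.9, -0.4]
gripper_width: 0.0852
```

Run:
```python
from h import *
go([.48,-.1805,.22],22.6-90)
im,d,p=grab('wrist','wrist1.png')
P=cloud(d,p);Z=P[...,2]
m=(Z>.07)&(Z<.1)&(np.hypot(P[...,0]-.48,P[...,1]+.18)<.085);Q=P[m];print(m.sum(),cv2.minAreaRect(Q[:,:2].astype(np.float32)),Q.mean(0),np.median(Q[:,2]))
m=(Z>.02)&(Z<.034)&(np.hypot(P[...,0]-.48,P[...,1]+.18)<.085);Q=P[m];print(m.sum(),cv2.minAreaRect(Q[:,:2].astype(np.float32)))
m=(Z>.035)&(Z<.042)&(np.hypot(P[...,0]-.48,P[...,1]+.18)<.05);Q=P[m];print('foot',m.sum(),cv2.minAreaRect(Q[:,:2].astype(np.float32)))
```

```text
t 1.35 pos [ 0.4838 -0.1734  0.2198] F [-0.68  0.89 -0.38] M [-0.036 -0.001  0.011] w 85.2
tool-y yaw -66.7 q6 0.669 tilt x [ 5.0e-04  1.4e-03 -1.0e+00]
shift share [-0.0017  0.0335  0.0418] dist 0.008
turn share [ 0.0077 -0.0006  0.0007] deg [ 0.7  -0.05  0.06]
2304 ((0.48046478629112244, -0.18056504428386688), (0.12929202616214752, 0.012032132595777512), 22.389097213745117) [ 0.48463938 -0.17874876  0.0797974 ] 0.0799434814360643
7346 ((0.4796631336212158, -0.1799115240573883), (0.11049061268568039, 0.08008742332458496), 20.85284996032715)
foot 849 ((0.48050573468208313, -0.18056434392929077), (0.059510014951229095, 0.026046844199299812), 22.234865188598633)
```

View pics/wrist1.png

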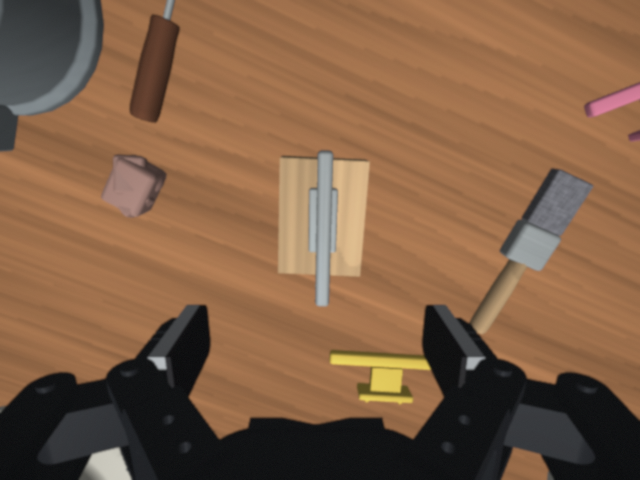

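The wrist view shows the grey spanner centred at (323,225) on the rest. The wrist and top measurements agree within 1 mm. I go down next.

Run:
```python
from h import *
go([.4805,-.1806,.10],-67.6)
```

```text
t 1.4 pos [ 0.4831 -0.1724  0.2197] F [0.51 1.44 0.  ] M [ 0.075 -0.008  0.059] w 85.2
tool-y yaw -66.75 q6 0.67 tilt x [ 2.0e-04  2.6e-03 -1.0e+00]
shift share [0.7979 0.0453 0.0385] dist 0.12
turn share [ 0.0095 -0.0008  0.0015] deg [ 0.85 -0.07  0.13]
```

play_rows(plan="0.27 0.045 0.038 0.009 0 0.001 50;0.27 0 0 0 0 0 50;0.25 0 0 0 0 0 50;0 0 0 0 0 0 50")

```text
t: 1.8
eef_pos: [0.4795, -0.1814, 0.0986]
tcp_rot: [0.137, 0.695, 0.137, -0.693]
contact_force: [-0.0, 0.2, 0.8]
gripper_width: 0.0502
```

Run:
```python
from h import *
go([.4805,-.1806,.045],-67.6)
```

```text
t 1.8 pos [ 0.4795 -0.1814  0.0986] F [-0.04  0.2   0.84] M [ 0.037  0.03  -0.037] w 50.2
tool-y yaw -67.73 q6 0.668 tilt x [ 2.7e-03  5.0e-04 -1.0e+00]
shift share [ 0.357  -0.0023 -0.0071] dist 0.0536
turn share [-0.0014 -0.0017 -0.0004] deg [-0.13 -0.15 -0.03]
```

play_rows(plan="0.18 -0.002 -0.007 -0.001 -0.002 0 50;0.15 0 0 0 0 0 50;0.025 0 0 0 0 0 50;0 0 0 0 0 0 50")

```text
t: 2.2
eef_pos: [0.4815, -0.1827, 0.0502]
tcp_rot: [0.137, 0.695, 0.135, -0.693]
contact_force: [-0.5, -0.1, 0.6]
gripper_width: 0.0497
```

Run:
```python
from h import *
go([.4805,-.1806,.045],-67.6)
```

```text
t 2.2 pos [ 0.4815 -0.1827  0.0502] F [-0.49 -0.08  0.59] M [ 0.015 -0.032  0.007] w 49.7
tool-y yaw -67.8 q6 0.672 tilt x [ 0.0034 -0.0027 -1.    ]
shift share [ 0.0349 -0.0156  0.0011] dist 0.0057
turn share [-0.0022 -0.0014 -0.0024] deg [-0.2  -0.12 -0.22]
```

play_rows(plan="0.034 -0.015 0 -0.002 -0.001 -0.002 50;0 0 0 0 0 0 50;0 0 0 0 0 0 50")

```text
t: 2.5
eef_pos: [0.4821, -0.1815, 0.049]
tcp_rot: [0.138, 0.695, 0.136, -0.692]
contact_force: [-0.2, -0.1, -0.4]
gripper_width: 0.0503
```

Run:
```python
from h import *
go([.4805,-.1806,.045],-67.6)
for i in range(3):print(readout.state()['eef_pos'])
im,d,p=grab('wrist','wrist2.png')
```

```text
t 2.5 pos [ 0.4821 -0.1815  0.049 ] F [-0.2  -0.11 -0.44] M [-0.03  -0.012  0.045] w 50.3
tool-y yaw -67.63 q6 0.67 tilt x [ 0.0048 -0.0026 -1.    ]
shift share [ 0.0265 -0.0098  0.0077] dist 0.0044
turn share [-0.0003 -0.0022 -0.0027] deg [-0.02 -0.2  -0.24]
[ 0.48210848 -0.18150862  0.04898467]
[ 0.48210848 -0.18150862  0.04898467]
[ 0.48210848 -0.18150862  0.04898467]
```

View pics/wrist2.png

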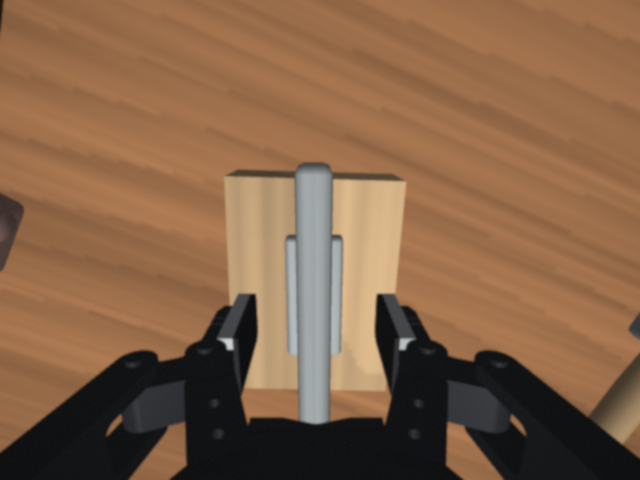

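The fingers straddle the handle symmetrically (handle column 315, fingers at 245 and 388). I go down a few more mm and close.

play_rows(plan="0.03 -0.01 0.007 0 -0.002 -0.003 50;0.015 -0.005 0.004 0 0 0 50;0 0 0 0 0 0 50")

```text
t: 2.85
eef_pos: [0.4797, -0.18, 0.0422]
tcp_rot: [0.137, 0.694, 0.137, -0.693]
contact_force: [-0.3, 1.0, 0.9]
gripper_width: 0.0501
```

Run:
```python
from h import *
go([.4805,-.1806,.045],-67.6)
```

```text
t 2.85 pos [ 0.4797 -0.18    0.0422] F [-0.26  1.05  0.89] M [-0.014  0.036  0.006] w 50.1
tool-y yaw -67.62 q6 0.67 tilt x [ 4.e-04  6.e-04 -1.e+00]
shift share [-0.0185  0.0057 -0.0031] dist 0.0029
turn share [-0.0003 -0.0004  0.0002] deg [-0.02 -0.04  0.02]
```

play_rows(plan="-0.02 0.003 -0.002 0 0 0 30;0 0 0 0 0 0 0;0 0 0 0 0 0 0;0 0 0 0 0 0 0;0 0 0 0 0 0 0")

```text
t: 3.35
eef_pos: [0.4802, -0.1803, 0.0455]
tcp_rot: [0.137, 0.694, 0.137, -0.694]
contact_force: [-0.0, 0.5, 0.3]
gripper_width: 0.0112
```

play_rows(plan="0 0 0 0 0 0 0;0 0 0 0 0 0 0;0 0 0 0 0 0 0")

```text
t: 3.65
eef_pos: [0.4802, -0.1803, 0.0455]
tcp_rot: [0.137, 0.694, 0.137, -0.694]
contact_force: [0.4, -0.2, 0.4]
gripper_width: 0.0114
```

Run:
```python
from h import *
go([.4805,-.1806,.045],-67.6)
```

```text
t 3.65 pos [ 0.4802 -0.1803  0.0455] F [ 0.35 -0.19  0.37] M [-0.037 -0.087 -0.014] w 11.4
tool-y yaw -67.62 q6 0.67 tilt x [ 2.e-04  6.e-04 -1.e+00]
shift share [ 0.0033  0.0025 -0.001 ] dist 0.0006
turn share [-0.0002 -0.0003  0.0003] deg [-0.02 -0.02  0.03]
```

Gripped, opening 11.4 mm. The reference pose for putting it back is TCP (0.4802, -0.1803, 0.0455), tool-y yaw -67.6°. Lifting.

play_rows(plan="-0.05 0 0 0 0 0 0;-0.15 0 0 0 0 0 0;-0.25 0 0 0 0 0 0;-0.3 0 0 0 0 0 0;-0.3 0 0 0 0 0 0")

```text
t: 4.15
eef_pos: [0.477, -0.1787, 0.2029]
tcp_rot: [-0.134, -0.69, -0.14, 0.697]
contact_force: [1.5, -1.0, -3.0]
gripper_width: 0.0113
```

play_rows(plan="-0.2 0 0 0.09 0 0 0;0 0 0 0 0 0 0")

```text
t: 4.35
eef_pos: [0.4783, -0.1794, 0.241]
tcp_rot: [-0.085, -0.701, -0.087, 0.703]
contact_force: [0.2, -0.7, -4.5]
gripper_width: 0.0111
```

Run:
```python
from h import *
im,d,p=grab('wrist','wrist3.png')
go([.536,.146,.20],71-90)
```

```text
t 4.4 pos [ 0.4779 -0.1791  0.239 ] F [ 0.16 -0.13 -3.12] M [ 0.016 -0.034  0.028] w 11.3
tool-y yaw -75.71 q6 0.811 tilt x [-0.0059  0.004  -1.    ]
shift share [ 0.2663 -2.0032 -0.9118] dist 0.3326
turn share [-0.6301  0.0011  0.0046] deg [-56.71   0.1    0.41]
```

View pics/wrist3.png

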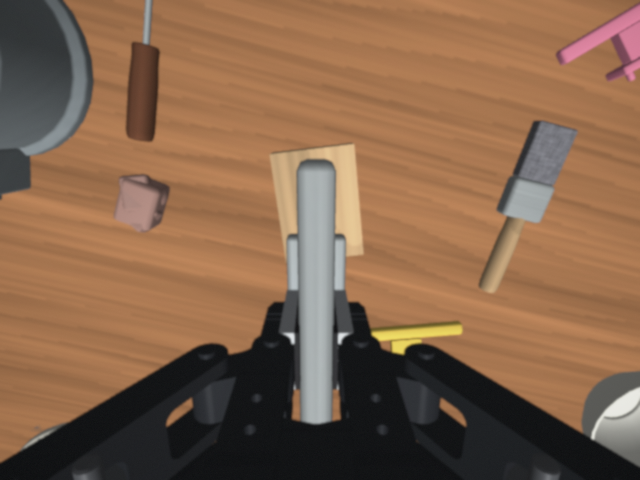

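play_rows(plan="0 0 0 -0.095 0 0 0;0 0 0 -0.095 0 0 0;0 0 0 -0.095 0 0 0;0 0 0 -0.095 0 0 0;0 0 0 -0.095 0 0 0")

```text
t: 4.9
eef_pos: [0.4755, -0.1778, 0.232]
tcp_rot: [-0.336, -0.616, -0.346, 0.622]
contact_force: [-0.1, -0.2, -4.0]
gripper_width: 0.0111
```

play_rows(plan="0 0 0 -0.095 0 0 0;0 0 0 -0.05 0 0 0;0 0 0 0 0 0 0")

```text
t: 5.2
eef_pos: [0.4738, -0.1769, 0.2269]
tcp_rot: [-0.405, -0.57, -0.421, 0.577]
contact_force: [0.3, -0.2, -4.6]
gripper_width: 0.0112
```

Run:
```python
from h import *
go([.49,.10,.24],71-90)
go([.536,.146,.17],71-90)
```

```text
t 5.2 pos [ 0.4738 -0.1769  0.2269] F [ 0.28 -0.17 -4.58] M [-0.059  0.006 -0.004] w 11.2
tool-y yaw -18.5 q6 -0.187 tilt x [-0.0209  0.0125 -0.9997]
shift share [-0.0664 -0.4854 -1.7854] dist 0.2777
turn share [ 0.0055 -0.0032  0.0152] deg [ 0.49 -0.29  1.37]
t 5.2 pos [ 0.4738 -0.1769  0.2269] F [ 0.28 -0.17 -4.58] M [-0.059  0.006 -0.004] w 11.2
tool-y yaw -18.5 q6 -0.187 tilt x [-0.0209  0.0125 -0.9997]
shift share [ 0.3975 -0.2808 -2.1711] dist 0.3337
turn share [ 0.0055 -0.0032  0.0152] deg [ 0.49 -0.29  1.37]
```

play_rows(plan="-0.02 -0.08 -0.298 0.001 0 0.003 0;-0.02 -0.08 -0.298 0 0 0.003 0;-0.02 -0.08 -0.298 0 0 0.003 0;-0.02 -0.08 -0.298 0 0 0.003 0;-0.02 -0.08 -0.298 0 0 0.003 0")

```text
t: 5.7
eef_pos: [0.4873, 0.0566, 0.238]
tcp_rot: [-0.405, -0.577, -0.411, 0.578]
contact_force: [1.0, -0.6, -3.6]
gripper_width: 0.011
```

Run:
```python
from h import *
go([.536,.146,.17],71-90)
im,d,p=grab('wrist','wrist4.png')
```

```text
t 5.7 pos [0.4873 0.0566 0.238 ] F [ 0.98 -0.58 -3.63] M [ 0.043 -0.086  0.   ] w 11.0
tool-y yaw -19.56 q6 0.296 tilt x [-0.007   0.0063 -1.    ]
shift share [ 0.4551  0.1103 -0.6686] dist 0.1224
turn share [-0.0062 -0.0023  0.0055] deg [-0.56 -0.21  0.5 ]
```

View pics/wrist4.png

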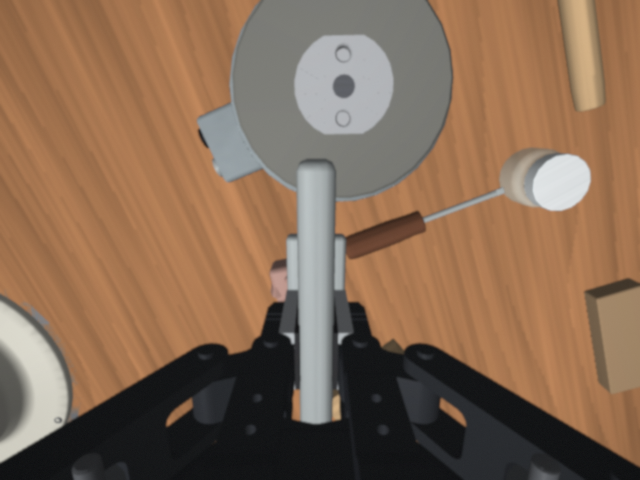

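The wrist view shows the nut centred at about (344,86), its holes at (344,53) and (343,118) lying along the tool's x-line, and the spanner upright in the grip. I measure these now.

Run:
```python
from h import *
im,d,p=load('wrist4.png')
c=cv2.resize(cv2.cvtColor(im,cv2.COLOR_RGB2BGR)[25:145,284:404],(600,600),interpolation=cv2.INTER_CUBIC);cv2.imwrite('pics/nut4.png',c)
g=cv2.cvtColor(im,cv2.COLOR_RGB2GRAY)
P=cloud(d,p);m=(P[...,2]>.127)&(P[...,2]<.137)&(np.mgrid[:480,:640][0]<150);Q=P[m]
print('nut',cv2.minEnclosingCircle(Q[:,:2].astype(np.float32)),np.median(Q[:,2]),cv2.minAreaRect(Q[:,:2].astype(np.float32)))
m2=(P[...,2]>.113)&(P[...,2]<.122)&(np.hypot(P[...,0]-.536,P[...,1]-.146)<.085);print('disc',cv2.minEnclosingCircle(P[m2][:,:2].astype(np.float32)))
m3=(P[...,2]>.05)&(P[...,2]<.065)&(P[...,0]<.48)&(P[...,1]>.06);print('box',cv2.minAreaRect(P[m3][:,:2].astype(np.float32)),P[m3].mean(0))
```

```text
nut ((0.5355349183082581, 0.14671051502227783), 0.03130945935845375) 0.13220857647461054 ((0.5354726910591125, 0.14663273096084595), (0.057533107697963715, 0.06193014606833458), 71.3389892578125)
disc ((0.5356296896934509, 0.14646056294441223), 0.07425465434789658)
box ((0.43480753898620605, 0.1422256976366043), (0.03521810472011566, 0.06070923060178757), 4.596347808837891) [0.43455476 0.14243123 0.05906962]
```

View pics/nut4.png

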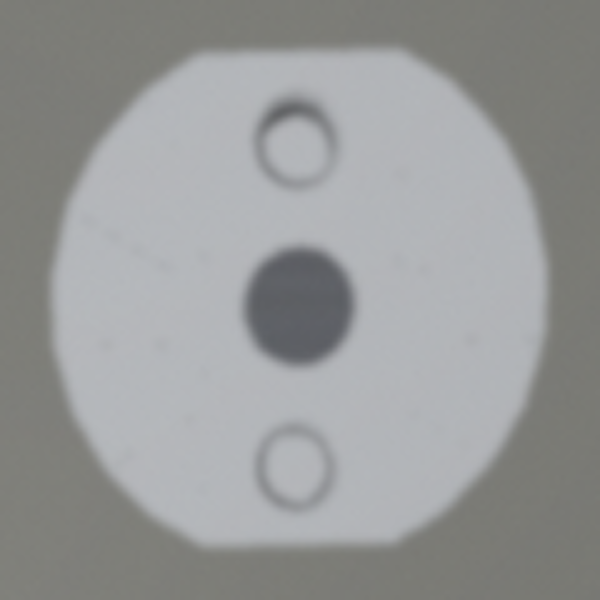

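Run:
```python
from h import *
im,d,p=load('wrist4.png')
f=lambda u,v:onz(p,284+(u+.5)/5-.5,25+(v+.5)/5-.5,.132)
a=f(296,142);b=f(295,467);c=f(300,305);print(a,b,(a+b)/2,c,np.linalg.norm(a-b),np.degrees(np.arctan2(*(a-b)[[1,0]])))
go([.5355,.1466,.165],71-90)
```

```text
[0.54118214 0.16419156 0.132     ] [0.52911937 0.12818836 0.132     ] [0.53515075 0.14618996 0.132     ] [0.53580943 0.1463705  0.132     ] 0.037970264857746745 71.47671580753169
t 5.75 pos [0.4873 0.0628 0.2385] F [-2.18  7.8  -3.75] M [0.379 0.092 0.055] w 11.1
tool-y yaw -19.36 q6 0.303 tilt x [-0.0062  0.0093 -0.9999]
shift share [ 0.4935  0.1224 -0.6304] dist 0.1215
turn share [-0.004  -0.0043  0.0057] deg [-0.36 -0.39  0.51]
```

play_rows(plan="0.06 0.04 -0.21 0 -0.002 0.003 0;0.06 0.04 -0.21 0 -0.002 0.003 0;0.06 0.03 -0.15 0 0 0 0;0.06 0 -0.05 0 0 0 0;0.06 0 0 0 0 0 0")

```text
t: 6.25
eef_pos: [0.533, 0.152, 0.1889]
tcp_rot: [-0.408, -0.576, -0.409, 0.578]
contact_force: [-0.7, -0.4, -4.3]
gripper_width: 0.011
```

Run:
```python
from h import *
go([.5355,.1465,.170],-18.55)
```

```text
t 6.25 pos [0.533  0.152  0.1889] F [-0.7  -0.43 -4.3 ] M [-0.006  0.012 -0.029] w 11.0
tool-y yaw -19.42 q6 0.478 tilt x [-2.6e-03 -7.0e-04 -1.0e+00]
shift share [0.1259 0.0284 0.0286] dist 0.0198
turn share [-0.0096  0.0009  0.0014] deg [-0.87  0.08  0.13]
```

play_rows(plan="0.06 0.028 0.028 -0.01 0.001 0.001 0;0.03 0 0 0 0 0 0;0 0 0 0 0 0 0")

```text
t: 6.55
eef_pos: [0.5342, 0.1439, 0.1721]
tcp_rot: [-0.412, -0.573, -0.413, 0.575]
contact_force: [0.4, 0.3, -3.3]
gripper_width: 0.0116
```

Run:
```python
from h import *
go([.5355,.1465,.168],-18.55)
```

```text
t 6.55 pos [0.5342 0.1439 0.1721] F [ 0.42  0.26 -3.31] M [0.009 0.015 0.034] w 11.6
tool-y yaw -18.57 q6 0.448 tilt x [-4.1e-03 -7.0e-04 -1.0e+00]
shift share [ 0.0272  0.0029 -0.0195] dist 0.005
turn share [-0.0002  0.0012  0.0023] deg [-0.02  0.11  0.21]
```

play_rows(plan="0 0.003 -0.019 0 0.001 0.002 0;0 0 0 0 0 0 0")

```text
t: 6.75
eef_pos: [0.5357, 0.1455, 0.1728]
tcp_rot: [0.412, 0.575, 0.412, -0.574]
contact_force: [0.1, -0.1, -3.3]
gripper_width: 0.0114
```

Run:
```python
from h import *
im,d,p=grab('wrist','wrist5.png')
go([.5355,.1465,.160],-18.55)
im,d,p=grab('scene','scene5.png')
u=proj(p,[.5355,.1465,.15]);print(u)
x,y=u.astype(int);c=cv2.cvtColor(im,cv2.COLOR_RGB2BGR)[y-40:y+40,x-50:x+50];cv2.imwrite('pics/sc5.png',cv2.resize(c,(800,640)[:2],interpolation=cv2.INTER_CUBIC)[:600])
```

```text
t 6.8 pos [0.5357 0.1454 0.1729] F [ 0.03 -0.61 -3.13] M [-0.007 -0.025 -0.004] w 11.6
tool-y yaw -18.67 q6 0.452 tilt x [ 8.e-04 -2.e-04 -1.e+00]
shift share [ 0.0861 -0.0037 -0.0063] dist 0.013
turn share [-0.0014 -0.     -0.0005] deg [-0.12 -0.   -0.04]
[360.2490351  193.48568051]
```

View pics/wrist5.png

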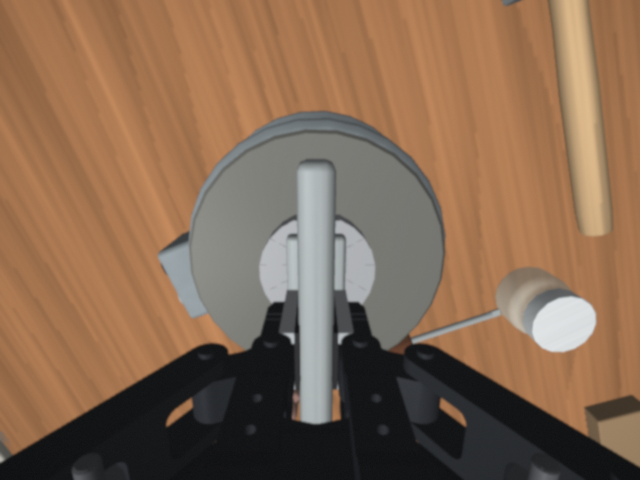

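View pics/sc5.png

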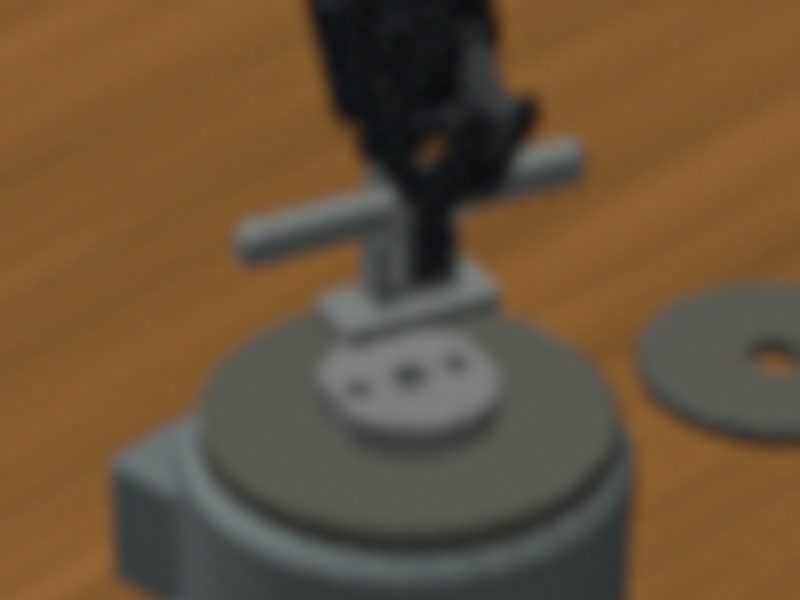

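The spanner stands directly over the nut, parallel to the hole line and centred (nut 260–375, handle at 316). I lower it gently.

play_rows(plan="0.03 -0.003 -0.006 -0.001 0 0 0;0.03 0 0 0 0 0 0;0.02 0 0 0 0 0 0;0.01 0 0 0 0 0 0")

```text
t: 7.25
eef_pos: [0.5357, 0.1467, 0.1589]
tcp_rot: [0.413, 0.575, 0.412, -0.574]
contact_force: [-0.3, -0.6, -3.7]
gripper_width: 0.0113
```

Run:
```python
from h import *
go([.5355,.1465,.1475],-18.55)
```

```text
t 7.25 pos [0.5357 0.1467 0.1589] F [-0.27 -0.59 -3.69] M [ 0.003  0.049 -0.029] w 11.3
tool-y yaw -18.56 q6 0.453 tilt x [ 0.0017 -0.     -1.    ]
shift share [ 0.0757 -0.0008  0.0018] dist 0.0114
turn share [-0.0001 -0.0003 -0.001 ] deg [-0.01 -0.03 -0.09]
```

play_rows(plan="0.015 0 0 0 0 -0.001 0;0.01 0 0 0 0 0 0;0.01 0 0 0 0 0 0")

```text
t: 7.55
eef_pos: [0.5356, 0.1468, 0.1529]
tcp_rot: [0.413, 0.574, 0.413, -0.574]
contact_force: [-0.5, 0.1, -3.0]
gripper_width: 0.0115
```

Run:
```python
from h import *
go([.5355,.1465,.1475],-18.55)
```

```text
t 7.55 pos [0.5356 0.1468 0.1529] F [-0.54  0.12 -3.02] M [0.006 0.017 0.004] w 11.5
tool-y yaw -18.55 q6 0.452 tilt x [-3.e-04  5.e-04 -1.e+00]
shift share [ 0.0363 -0.0002  0.002 ] dist 0.0054
turn share [ 0.     -0.0002  0.0003] deg [ 0.   -0.02  0.02]
```

The TCP is below face level and the force is unchanged, so the pins are entering. I continue down.

play_rows(plan="0.015 0 0 0 0 0 0;0.012 0 0 0 0 0 0;0.01 0 0 0 0 0 0")

```text
t: 7.85
eef_pos: [0.5358, 0.1468, 0.1474]
tcp_rot: [0.413, 0.574, 0.413, -0.574]
contact_force: [-7.5, -0.7, 23.2]
gripper_width: 0.0113
```

Run:
```python
from h import *
go([.5355,.1465,.1475],-18.55)
```

```text
t 7.85 pos [0.5358 0.1468 0.1474] F [-7.53 -0.73 23.21] M [-0.141  1.38   0.02 ] w 11.3
tool-y yaw -18.55 q6 0.452 tilt x [ 3.e-04  6.e-04 -1.e+00]
shift share [-0.0009 -0.0013  0.0024] dist 0.0004
turn share [-0.     -0.0004 -0.0001] deg [-0.   -0.04 -0.01]
```

Seated at z 0.1474, as expected for the foot flat on the nut. I relax the push.

play_rows(plan="-0.001 0 0 0 0 0 0;0 0 0 0 0 0 0")

```text
t: 8.05
eef_pos: [0.5359, 0.1468, 0.1477]
tcp_rot: [0.413, 0.574, 0.413, -0.574]
contact_force: [0.5, 0.9, -2.9]
gripper_width: 0.0116
```

Run:
```python
from h import *
go([.5355,.1465,.1475],-18.55)
```

```text
t 8.05 pos [0.5359 0.1468 0.1477] F [ 0.48  0.94 -2.95] M [ 0.006 -0.052 -0.038] w 11.6
tool-y yaw -18.55 q6 0.452 tilt x [ 8.e-04  6.e-04 -1.e+00]
shift share [ 0.001  -0.0017  0.0028] dist 0.0005
turn share [ 0.     -0.0005 -0.0003] deg [ 0.   -0.05 -0.03]
```

play_rows(plan="0 0 0 0.022 0 0 0;0 0 0 0.022 0 0 0;0 0 0 0.022 0 0 0;0 0 0 0.022 0 0 0;0 0 0 0.022 0 0 0")

```text
t: 8.55
eef_pos: [0.5366, 0.1464, 0.1476]
tcp_rot: [0.361, 0.609, 0.36, -0.608]
contact_force: [-1.0, -0.2, -2.3]
gripper_width: 0.0114
```

Run:
```python
from h import *
go([.5355,.1465,.1475],-18.55)
```

```text
t 8.55 pos [0.5366 0.1464 0.1476] F [-0.97 -0.18 -2.35] M [0.078 0.113 0.11 ] w 11.4
tool-y yaw -28.77 q6 0.63 tilt x [ 2.5e-03 -1.0e-04 -1.0e+00]
shift share [ 0.0009 -0.0068  0.0032] dist 0.0011
turn share [-0.1136 -0.0006 -0.0015] deg [-10.22  -0.05  -0.13]
```

The nut is turning, with a friction moment of about 0.15 N m. I continue and re-centre slightly.

play_rows(plan="0 -0.005 0.003 0.022 0 -0.001 0;0 0 0 0.022 0 0 0;0 0 0 0.022 0 0 0;0 0 0 0.022 0 0 0;0 0 0 0.022 0 0 0")

```text
t: 9.05
eef_pos: [0.5365, 0.1462, 0.1477]
tcp_rot: [0.304, 0.639, 0.304, -0.637]
contact_force: [-0.7, -0.2, -1.9]
gripper_width: 0.0112
```

Run:
```python
from h import *
go([.5355,.1465,.1475],-18.55)
```

```text
t 9.05 pos [0.5365 0.1462 0.1477] F [-0.67 -0.16 -1.92] M [0.013 0.139 0.125] w 11.2
tool-y yaw -39.07 q6 0.809 tilt x [ 3.e-03  5.e-04 -1.e+00]
shift share [ 0.0011 -0.0064  0.0029] dist 0.0011
turn share [-0.228  -0.0012 -0.0015] deg [-20.52  -0.11  -0.14]
```

play_rows(plan="0 -0.005 0.003 0.022 0 -0.001 0;0 0 0 0.022 0 0 0;0 0 0 0.022 0 0 0;0 0 0 0.02 0 0 0")

```text
t: 9.45
eef_pos: [0.5365, 0.1461, 0.1477]
tcp_rot: [0.258, 0.66, 0.258, -0.657]
contact_force: [-1.0, -0.9, -2.0]
gripper_width: 0.0112
```

play_rows(plan="0 0 0 0.012 0 0 0;0 0 0 0.012 0 0 0")

```text
t: 9.65
eef_pos: [0.5364, 0.1461, 0.1477]
tcp_rot: [0.245, 0.665, 0.245, -0.662]
contact_force: [-0.2, -0.2, -1.6]
gripper_width: 0.0113
```

Run:
```python
from h import *
go([.5355,.1465,.1475],-18.55)
```

```text
t 9.65 pos [0.5364 0.1461 0.1477] F [-0.24 -0.21 -1.64] M [0.009 0.038 0.139] w 11.3
tool-y yaw -49.4 q6 0.989 tilt x [ 0.0037  0.0012 -1.    ]
shift share [ 0.0012 -0.0059  0.003 ] dist 0.001
turn share [-0.3428 -0.0019 -0.0015] deg [-30.85  -0.17  -0.14]
```

play_rows(plan="0 0 0 0.007 0 0 0;0 0 0 0.007 0 0 0;0 0 0 0.007 0 0 0")

```text
t: 9.95
eef_pos: [0.5364, 0.1461, 0.1477]
tcp_rot: [0.234, 0.669, 0.234, -0.666]
contact_force: [-0.6, -1.2, -1.4]
gripper_width: 0.0114
```

```bash
cat > c.py <<'E'
from h import *
go([.5355,.1465,.1475],-18.55)
E
python3 c.py
```

```text
t 9.95 pos [0.5364 0.1461 0.1477] F [-0.63 -1.24 -1.41] M [-0.023  0.     0.123] w 11.4
tool-y yaw -51.41 q6 1.024 tilt x [ 0.0038  0.0011 -1.    ]
shift share [ 0.0015 -0.0058  0.0035] dist 0.001
turn share [-0.3651 -0.002  -0.0016] deg [-32.86  -0.18  -0.14]
```

play_rows(plan="0 0 0 0.007 0 0 0;0 0 0 0.007 0 0 0;0 0 0 0.007 0 0 0")

```text
t: 10.25
eef_pos: [0.5364, 0.1461, 0.1477]
tcp_rot: [0.222, 0.673, 0.222, -0.67]
contact_force: [-0.6, -0.7, -1.3]
gripper_width: 0.0114
```

```bash
python3 c.py
```

```text
t 10.25 pos [0.5364 0.1461 0.1477] F [-0.59 -0.67 -1.35] M [-0.001  0.086  0.118] w 11.4
tool-y yaw -53.45 q6 1.06 tilt x [ 0.0038  0.0011 -1.    ]
shift share [ 0.0014 -0.0057  0.0036] dist 0.001
turn share [-0.3877 -0.002  -0.0015] deg [-34.9   -0.18  -0.14]
```

play_rows(plan="0 0 0 0.007 0 0 0;0 0 0 0.007 0 0 0;0 0 0 0.007 0 0 0")

```text
t: 10.55
eef_pos: [0.5364, 0.1461, 0.1477]
tcp_rot: [0.21, 0.677, 0.21, -0.674]
contact_force: [-0.6, -0.3, -2.8]
gripper_width: 0.0108
```

```bash
python3 c.py
```

```text
t 10.55 pos [0.5364 0.1461 0.1477] F [-0.58 -0.32 -2.8 ] M [-0.012  0.094  0.195] w 10.8
tool-y yaw -55.51 q6 1.096 tilt x [ 0.0037  0.0011 -1.    ]
shift share [ 0.0011 -0.0054  0.0037] dist 0.001
turn share [-0.4106 -0.002  -0.0015] deg [-36.96  -0.18  -0.13]
```

play_rows(plan="0 0 0 0.007 0 0 0;0 0 0 0.007 0 0 0")

```text
t: 10.75
eef_pos: [0.5364, 0.1461, 0.1477]
tcp_rot: [0.202, 0.679, 0.202, -0.676]
contact_force: [-1.2, 0.4, -1.2]
gripper_width: 0.0114
```

```bash
python3 c.py
```

```text
t 10.75 pos [0.5364 0.1461 0.1477] F [-1.2   0.42 -1.16] M [0.02  0.025 0.158] w 11.4
tool-y yaw -56.88 q6 1.12 tilt x [ 0.0037  0.0011 -1.    ]
shift share [ 0.0014 -0.0053  0.0039] dist 0.001
turn share [-0.4259 -0.0021 -0.0015] deg [-38.33  -0.19  -0.13]
```

play_rows(plan="0 0 0 0.007 0 0 0;0 0 0 0.007 0 0 0")

```text
t: 10.95
eef_pos: [0.5364, 0.1462, 0.1477]
tcp_rot: [0.193, 0.682, 0.193, -0.679]
contact_force: [-0.9, -0.0, -2.4]
gripper_width: 0.0111
```

```bash
python3 c.py
```

```text
t 10.95 pos [0.5364 0.1462 0.1477] F [-0.85 -0.01 -2.42] M [-0.011  0.115  0.304] w 11.1
tool-y yaw -58.25 q6 1.144 tilt x [ 0.0037  0.0011 -1.    ]
shift share [ 0.0013 -0.0052  0.0041] dist 0.001
turn share [-0.4411 -0.0021 -0.0014] deg [-39.7   -0.19  -0.13]
```

The moment has risen to 0.30 N m, which may be the stop. I take single small steps.

play_rows(plan="0 0 0 0.004 0 0 0")

```text
t: 11.05
eef_pos: [0.5364, 0.1462, 0.1477]
tcp_rot: [0.191, 0.682, 0.191, -0.679]
contact_force: [-0.3, 0.4, -1.5]
gripper_width: 0.0111
```

```bash
python3 c.py
```

```text
t 11.05 pos [0.5364 0.1462 0.1477] F [-0.32  0.37 -1.45] M [-0.023  0.049  0.471] w 11.1
tool-y yaw -58.65 q6 1.151 tilt x [ 0.0037  0.0011 -1.    ]
shift share [ 0.0013 -0.0051  0.004 ] dist 0.001
turn share [-0.4456 -0.0021 -0.0015] deg [-40.1   -0.19  -0.13]
```

play_rows(plan="0 0 0 0 0 0 0")

```text
t: 11.15
eef_pos: [0.5364, 0.1461, 0.1477]
tcp_rot: [0.191, 0.682, 0.191, -0.679]
contact_force: [0.3, 0.4, -2.2]
gripper_width: 0.0113
```

```bash
python3 c.py
```

```text
t 11.15 pos [0.5364 0.1461 0.1477] F [ 0.28  0.37 -2.21] M [-0.008  0.068  0.468] w 11.3
tool-y yaw -58.66 q6 1.151 tilt x [ 0.0038  0.001  -1.    ]
shift share [ 0.0014 -0.0054  0.0041] dist 0.001
turn share [-0.4457 -0.0021 -0.0015] deg [-40.11  -0.18  -0.14]
```

The stop is solid: 0.47 N m, and it holds with no further turning (40° turned in all). I back off within the pin slack to unload, then lift straight out.

play_rows(plan="0 0 0 -0.012 0 0 0;0 0 0 -0.008 0 0 0")

```text
t: 11.35
eef_pos: [0.5364, 0.1461, 0.1476]
tcp_rot: [0.202, 0.679, 0.202, -0.676]
contact_force: [-0.0, 0.0, -3.6]
gripper_width: 0.0114
```

```bash
python3 c.py
```

```text
t 11.35 pos [0.5364 0.1461 0.1476] F [-0.01  0.   -3.56] M [-0.048 -0.01   0.073] w 11.4
tool-y yaw -56.75 q6 1.117 tilt x [ 0.0037  0.001  -1.    ]
shift share [ 0.0008 -0.0056  0.0037] dist 0.001
turn share [-0.4244 -0.002  -0.0015] deg [-38.19  -0.18  -0.13]
```

play_rows(plan="-0.03 0 0 0 0 0 0;-0.04 0 0 0 0 0 0;-0.06 0 0 0 0 0 0;-0.15 0 0 0 0 0 0;-0.25 0 0 0 0 0 0")

```text
t: 11.85
eef_pos: [0.5345, 0.1457, 0.2268]
tcp_rot: [-0.202, -0.676, -0.203, 0.679]
contact_force: [0.9, -0.4, -3.0]
gripper_width: 0.0111
```

Run:
```python
from h import *
go([.4802,-.1803,.21],-67.6)
```

```text
t 11.85 pos [0.5345 0.1457 0.2268] F [ 0.87 -0.44 -2.98] M [-0.002 -0.033  0.034] w 11.1
tool-y yaw -56.72 q6 1.117 tilt x [-3.6e-03  2.0e-04 -1.0e+00]
shift share [0.1129 1.6189 1.4949] dist 0.331
turn share [0.1209 0.002  0.0012] deg [10.88  0.18  0.11]
```

play_rows(plan="0 0.23 0.21 0 0 0 0;0 0.23 0.21 0 0 0 0;0 0.23 0.21 0 0 0 0;0 0.23 0.21 0 0 0 0;0 0.23 0.21 0 0 0 0")

```text
t: 12.35
eef_pos: [0.4989, -0.0869, 0.2367]
tcp_rot: [0.206, 0.68, 0.205, -0.673]
contact_force: [1.6, -0.9, -4.2]
gripper_width: 0.0113
```

play_rows(plan="0 0.15 0.14 0.06 0 0 0;0 0 0 0.06 0 0 0")

```text
t: 12.55
eef_pos: [0.4926, -0.1234, 0.2386]
tcp_rot: [0.139, 0.697, 0.137, -0.69]
contact_force: [0.6, 1.7, -3.9]
gripper_width: 0.0114
```

Run:
```python
from h import *
go([.4802,-.1803,.12],-67.6)
im,d,p=grab('top','top6.png')
c=cv2.cvtColor(im,cv2.COLOR_RGB2BGR)[210:310,190:290];cv2.imwrite('pics/n6.png',cv2.resize(c,(500,500),interpolation=cv2.INTER_CUBIC))
```

```text
t 12.55 pos [ 0.4926 -0.1234  0.2386] F [ 0.62  1.68 -3.89] M [ 0.028 -0.014  0.011] w 11.4
tool-y yaw -67.53 q6 0.779 tilt x [ 0.011  -0.0013 -0.9999]
shift share [0.79   0.3146 0.2288] dist 0.1321
turn share [ 0.0008 -0.0061 -0.0034] deg [ 0.08 -0.55 -0.31]
```

View pics/n6.png

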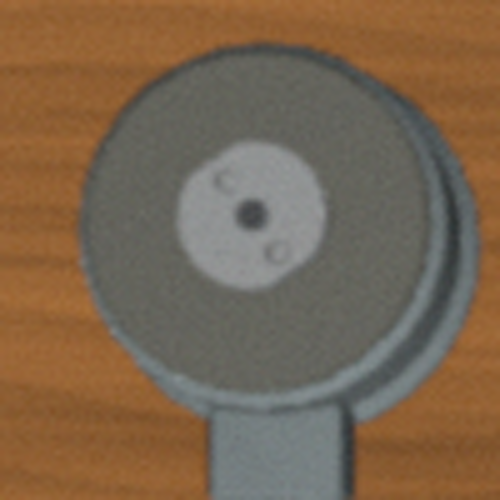

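The nut's hole line has turned about 33° clockwise: the holes are now at crop (225,181) and (278,250). Now back to the rest.

play_rows(plan="0.05 0.18 0.13 0 -0.006 -0.003 0;0.05 0.13 0.1 0 0 0 0;0.05 0 0 0 0 0 0")

```text
t: 12.9
eef_pos: [0.4789, -0.1794, 0.2188]
tcp_rot: [0.139, 0.695, 0.137, -0.692]
contact_force: [-0.6, 0.6, -3.6]
gripper_width: 0.0111
```

Run:
```python
from h import *
go([.4802,-.1803,.09],-67.6)
```

```text
t 12.9 pos [ 0.4789 -0.1794  0.2188] F [-0.64  0.56 -3.64] M [ 0.01  -0.046  0.005] w 11.1
tool-y yaw -67.53 q6 0.669 tilt x [ 0.0044 -0.0015 -1.    ]
shift share [ 0.8587  0.0061 -0.0027] dist 0.1288
turn share [ 0.0007 -0.0022 -0.0019] deg [ 0.07 -0.2  -0.17]
```

play_rows(plan="0.25 0.006 -0.003 0 -0.002 -0.002 0;0.25 0 0 0 0 0 0;0.2 0 0 0 0 0 0;0.08 0 0 0 0 0 0;0 0 0 0 0 0 0")

```text
t: 13.4
eef_pos: [0.4817, -0.1779, 0.1009]
tcp_rot: [0.141, 0.694, 0.14, -0.692]
contact_force: [0.9, 0.0, -2.7]
gripper_width: 0.0115
```

Run:
```python
from h import *
go([.4802,-.1803,.065],-67.6)
```

```text
t 13.4 pos [ 0.4817 -0.1779  0.1009] F [ 0.94  0.01 -2.69] M [-0.013 -0.014 -0.015] w 11.5
tool-y yaw -67.02 q6 0.664 tilt x [ 4.2e-03 -6.0e-04 -1.0e+00]
shift share [0.239  0.0101 0.0162] dist 0.036
turn share [ 0.0064 -0.0023 -0.0014] deg [ 0.58 -0.21 -0.12]
```

play_rows(plan="0.1 0.01 0.016 0.006 -0.002 -0.001 0;0.08 0 0 0 0 0 0;0.04 0 0 0 0 0 0;0.01 0 0 0 0 0 0")

```text
t: 13.8
eef_pos: [0.4821, -0.1808, 0.0676]
tcp_rot: [0.139, 0.695, 0.137, -0.692]
contact_force: [-0.2, -0.2, -3.7]
gripper_width: 0.011
```

Run:
```python
from h import *
go([.4802,-.1803,.0605],-67.6)
im,d,p=grab('wrist','wrist7.png')
```

```text
t 13.8 pos [ 0.4821 -0.1808  0.0676] F [-0.22 -0.15 -3.74] M [ 0.074 -0.028  0.001] w 11.0
tool-y yaw -67.5 q6 0.67 tilt x [ 0.005  -0.0028 -1.    ]
shift share [ 0.0469 -0.0082  0.0107] dist 0.0073
turn share [ 0.0011 -0.0022 -0.0028] deg [ 0.1  -0.2  -0.26]
```

View pics/wrist7.png

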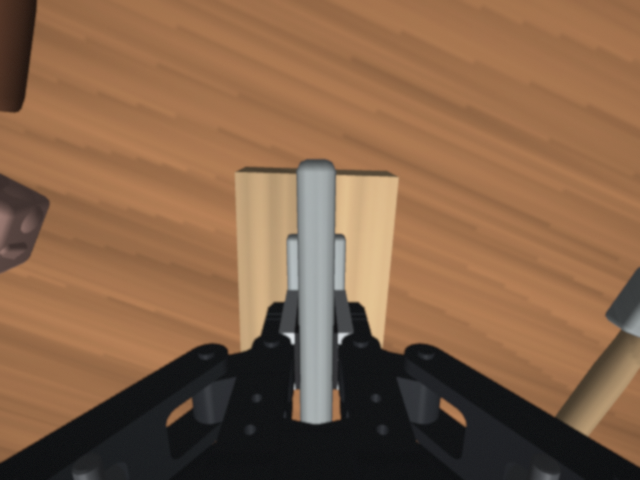

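The spanner is over the rest and centred on it. I correct the last 1.6 mm and the tilt, then lower.

play_rows(plan="0.02 -0.008 0.011 0.001 -0.002 -0.003 0;0.02 -0.003 0.003 0 0 0 0;0 0 0 0 0 0 0")

```text
t: 14.15
eef_pos: [0.4798, -0.1803, 0.0621]
tcp_rot: [0.137, 0.694, 0.137, -0.693]
contact_force: [-0.1, -0.0, -3.3]
gripper_width: 0.0112
```

Run:
```python
from h import *
go([.4802,-.1803,.0455],-67.6)
```

```text
t 14.15 pos [ 0.4798 -0.1803  0.0621] F [-0.07 -0.05 -3.3 ] M [-0.01   0.039  0.032] w 11.2
tool-y yaw -67.6 q6 0.669 tilt x [ 1.1e-03 -1.0e-04 -1.0e+00]
shift share [ 0.1106  0.0006 -0.0023] dist 0.0166
turn share [ 0.     -0.0006 -0.0003] deg [ 0.   -0.06 -0.03]
```

play_rows(plan="0.02 0 -0.002 0 0 0 0;0.02 0 0 0 0 0 0;0.02 0 0 0 0 0 0;0.015 0 0 0 0 0 0")

```text
t: 14.55
eef_pos: [0.4804, -0.1804, 0.0505]
tcp_rot: [0.138, 0.694, 0.137, -0.693]
contact_force: [-0.0, 0.3, -3.5]
gripper_width: 0.0111
```

Run:
```python
from h import *
go([.4802,-.1803,.0455],-67.6)
```

```text
t 14.55 pos [ 0.4804 -0.1804  0.0505] F [-0.02  0.29 -3.55] M [ 0.005 -0.027 -0.04 ] w 11.1
tool-y yaw -67.6 q6 0.67 tilt x [ 2.1e-03 -6.0e-04 -1.0e+00]
shift share [ 0.0337 -0.0011  0.0013] dist 0.0051
turn share [-0.     -0.0011 -0.0009] deg [-0.   -0.1  -0.08]
```

The pins are in the slot with no contact force.

play_rows(plan="0.015 0 0 0 -0.001 -0.001 0;0.01 0 0 0 0 0 0;0.004 0 0 0 0 0 0")

```text
t: 14.85
eef_pos: [0.4803, -0.1803, 0.0455]
tcp_rot: [-0.137, -0.693, -0.138, 0.694]
contact_force: [-3.3, 1.2, 9.6]
gripper_width: 0.0113
```

Run:
```python
from h import *
go([.4802,-.1803,.0455],-67.6)
```

```text
t 14.85 pos [ 0.4803 -0.1803  0.0455] F [-3.32  1.23  9.6 ] M [0.128 0.491 0.019] w 11.3
tool-y yaw -67.6 q6 0.67 tilt x [-6.e-04  6.e-04 -1.e+00]
shift share [-0.0003 -0.0005  0.0006] dist 0.0001
turn share [-0.      0.0002  0.0005] deg [-0.    0.02  0.04]
```

Seated at the original height. I release and retreat straight up.

play_rows(plan="0 0 0 0 0 0 0;0 0 0 0 0 0 20;0 0 0 0 0 0 45;0 0 0 0 0 0 45;0 0 0 0 0 0 45")

```text
t: 15.35
eef_pos: [0.481, -0.1807, 0.0464]
tcp_rot: [0.138, 0.694, 0.137, -0.693]
contact_force: [-0.8, 0.0, 0.2]
gripper_width: 0.0449
```

play_rows(plan="-0.05 0 0 0 0 0 45;-0.15 0 0 0 0 0 45;-0.25 0 0 0 0 0 45;-0.3 0 0 0 0 0 45;-0.25 0 0 0 0 0 45")

```text
t: 15.85
eef_pos: [0.4786, -0.1795, 0.1987]
tcp_rot: [-0.136, -0.692, -0.139, 0.696]
contact_force: [0.8, -0.8, 0.4]
gripper_width: 0.0448
```

play_rows(plan="0 0 0 0 0 0 45;0 0 0 0 0 0 45;0 0 0 0 0 0 45;0 0 0 0 0 0 45;0 0 0 0 0 0 45")

```text
t: 16.35
eef_pos: [0.4795, -0.1799, 0.2034]
tcp_rot: [-0.137, -0.693, -0.138, 0.694]
contact_force: [-0.0, -0.1, 0.3]
gripper_width: 0.0451
```

Run:
```python
from h import *
go([.4802,-.1803,.2],-67.6)
im,d,p=grab('wrist','wrist8.png')
P=cloud(d,p);Z=P[...,2];n=np.hypot(P[...,0]-.48,P[...,1]+.18)
for nm,lo,hi,r in(('handle',.07,.1,.085),('rest',.02,.034,.085),('foot',.035,.042,.05)):
    m=(Z>lo)&(Z<hi)&(n<r);Q=P[m];print(nm,m.sum(),cv2.minAreaRect(Q[:,:2].astype(np.float32)),Q[:,2].min(),Q[:,2].max())
im,d,p=grab('top','top8.png');im,d,p=grab('scene','scene8.png')
```

```text
t 16.35 pos [ 0.4795 -0.1799  0.2034] F [-0.01 -0.14  0.3 ] M [-0.039 -0.018  0.034] w 45.1
tool-y yaw -67.6 q6 0.67 tilt x [-6.e-04  6.e-04 -1.e+00]
shift share [ 0.0228  0.0044 -0.0036] dist 0.0035
turn share [-0.      0.0002  0.0005] deg [-0.    0.02  0.04]
handle 2609 ((0.4806065261363983, -0.17956843972206116), (0.128793403506279, 0.012030551210045815), 22.410551071166992) 0.07295159221800124 0.08253193112436259
rest 8168 ((0.47952982783317566, -0.17993855476379395), (0.1106494590640068, 0.08020226657390594), 20.707788467407227) 0.020017165749051234 0.033957151954541076
foot 934 ((0.480508416891098, -0.17946596443653107), (0.059199005365371704, 0.025779735296964645), 22.77813720703125) 0.03502674667552287 0.040701764276625085
```

View pics/wrist8.png

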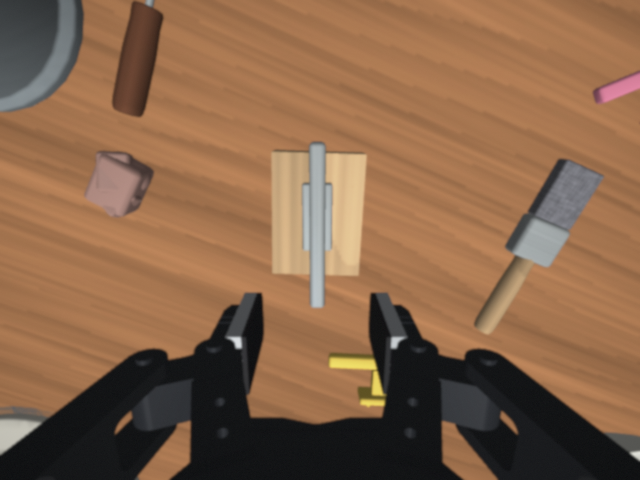

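View pics/scene8.png

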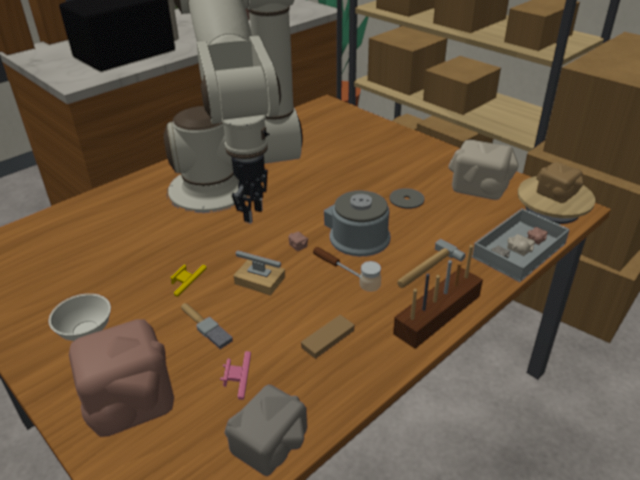

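Run:
```python
from h import *
im,d,p=load('top6.png')
f=lambda u,v:onz(p,190+(u+.5)/5-.5,210+(v+.5)/5-.5,.132)
a=f(225,181);b=f(278,250);print(np.linalg.norm(a-b),np.degrees(np.arctan2(*(a-b)[[1,0]])))
# flats direction via nut depth
for fn in('wrist4.png','top6.png','top8.png'):
    im,d,p=load(fn);P=cloud(d,p);m=(P[...,2]>.127)&(P[...,2]<.137)&(np.hypot(P[...,0]-.5355,P[...,1]-.1465)<.036);Q=P[m];print(fn,m.sum(),cv2.minAreaRect(Q[:,:2].astype(np.float32)))
```

```text
0.037089739470271936 39.418432830138485
wrist4.png 7720 ((0.5354726910591125, 0.14663273096084595), (0.057533107697963715, 0.06193014606833458), 71.3389892578125)
top6.png 608 ((0.5362681746482849, 0.14604580402374268), (0.05734018236398697, 0.061483774334192276), 39.51007843017578)
top8.png 620 ((0.5359393954277039, 0.1459643542766571), (0.057822335511446, 0.06134576350450516), 34.28596496582031)
```

Run:
```python
from h import *
go([.50,.03,.26],-67.6)
```

```text
t 16.5 pos [ 0.4796 -0.18    0.2037] F [ 0.81 -0.46 -0.64] M [-0.001 -0.01   0.007] w 45.3
tool-y yaw -67.6 q6 0.67 tilt x [-2.e-04  4.e-04 -1.e+00]
shift share [-0.3749 -1.2424 -0.6593] dist 0.2183
turn share [-0.      0.      0.0003] deg [-0.    0.    0.03]
```

play_rows(plan="-0.15 -0.2 -0.11 0 0 0 45;-0.1 -0.26 -0.14 0 0 0 45;-0.07 -0.26 -0.14 0 0 0 45;-0.05 -0.26 -0.14 0 0 0 45;0 -0.26 -0.14 0 0 0 45")

```text
t: 17.0
eef_pos: [0.5018, 0.0327, 0.2595]
tcp_rot: [-0.134, -0.693, -0.135, 0.695]
contact_force: [0.4, -0.7, -0.5]
gripper_width: 0.0451
```

play_rows(plan="0 0 0 0 0 0 45;0 0 0 0 0 0 45;0 0 0 0 0 0 45")

```text
t: 17.3
eef_pos: [0.5017, 0.0376, 0.2592]
tcp_rot: [-0.136, -0.693, -0.138, 0.695]
contact_force: [0.6, 0.2, -0.9]
gripper_width: 0.0448
```

Run:
```python
from h import *
im,d,p=grab('wrist','wrist9.png');print(proj(p,[.5355,.1465,.132]))
u,v=proj(p,[.5355,.1465,.132]).astype(int);print(u,v)
y0,x0=max(v-50,0),max(u-50,0);c=cv2.cvtColor(im,cv2.COLOR_RGB2BGR)[y0:v+50,x0:u+50];print(x0,y0,c.shape)
cv2.imwrite('pics/n9.png',cv2.resize(c,None,fx=5,fy=5,interpolation=cv2.INTER_CUBIC))
P=cloud(d,p);m=(P[...,2]>.127)&(P[...,2]<.137)&(np.hypot(P[...,0]-.5355,P[...,1]-.1465)<.036);Q=P[m];print(m.sum(),cv2.minAreaRect(Q[:,:2].astype(np.float32)))
```

```text
[192.5465925  130.18297695]
192 130
142 80 (100, 100, 3)
6069 ((0.5357829332351685, 0.14659366011619568), (0.057526908814907074, 0.062436994165182114), 37.16182327270508)
```

View pics/n9.png

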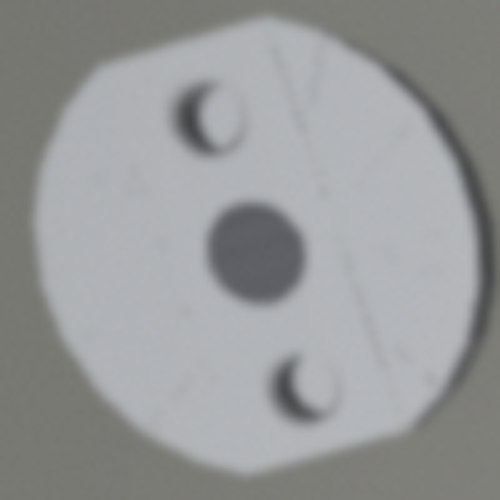

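The close view puts the nut's hole line at 37.2°, so it turned 34° (0.60 rad). That fits the 40° tool turn less the pin slack and the spring in the grip. Handing in.

```bash
python3 -c "
from station import order
print(order.job_done())"
```

```text
the job is handed in; nothing more can be done
None
```

The nut is tightened to its stop and the spanner is back upright on its rest; I handed the job in at about 17 s of the 64 s allowed.

- **Finding the holes:** I lined the pins up with the hole line seen by the wrist camera. Both went in at the first try, so no sliding search was needed. The foot seated flat on the nut at the expected height, but the last bit of that descent pushed a little hard, about 26 N, and I eased it off at once.
- **Turning:** Friction was about 0.15 N m on the way round. At the stop the moment rose to 0.47 N m and held there without further turning. I unloaded it within the pin slack before lifting out.
- **Nut check:** The tool turned 40° and the nut itself 34° (0.60 rad). The difference is pin slack plus about 1° of spring. Coarser readings from the top camera gave 32° to 37°, which agrees within their resolution. The stop itself I know only from the moment reading, since the joint value cannot be read directly.
- **Spanner on its rest:** It stands upright with its foot flat on the rest, within about 1 mm and 0.5° of where it stood before.
- **Other things:** In the last pictures they were where they had been, and nothing touched the gripper.

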